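Set both tap-selector arms of a furnace capacitor bank

TASK

Set the taps of the capacitor bank: on each of the two dials of the yellow selector board, push the black arm round with a fingertip against its side until its brass blade stands squarely over the centre of that dial's red stud. Only push, do not take the arms between the fingers; leave all the loose things where they are, and finish clear of everything.

Things in the scene. Friction and masses are not known exactly. Their poses are not given: they have to be found in the camera images.
- board: Tap-selector board: a yellow panel 220 x 440 x 20 mm in a blue steel frame (12 mm wide, 26 mm high), fixed on the bench. Origin: centre of its underside, on the bench. At yaw 0 its x points away from the robot, y left, z up. Two dials, left and right: pivots at board x = -45 mm, y = +105 and -105 mm, a black line between them.
- board_mid (a point): Centre of the panel's top, 20 mm above the bench, axes as the board. On an arc of 95 mm radius about each pivot stand five fixed studs, at -1.1, -0.55, 0, +0.55 and +1.1 rad from board x (counter-clockwise from above positive). The middle one is always white; one of the other four is red, the rest white. Stud tops are 56 mm above the bench.
- lever_left (a joint): Angle of the left dial's black arm about its upright pivot (rad): 0 points along board x, counter-clockwise from above is positive, stops at -1.35 and +1.35. Stiff friction of about 0.15 N m (3 N at 55 mm from the pivot): it stays where it is left, no spring, no detents. Fingertips beside the bar are free down to the stud tops, 56 mm above the bench.
- lever_left_tip (a point): Contact point of the left arm's brass blade, on the arm's centreline 95 mm from the pivot, 57 mm above the bench; x outward along the arm, z up. The arm: a black bar 18 mm wide, from the pivot out to 85 mm, underside 60 mm and top 78 mm above the bench, thin white line on top; then the flat brass blade, 10 mm wide, to 104 mm, passing over the stud tops.
- lever_left_hub (a point): Pivot of the left arm: on its axis at the top of the bar's level, 78 mm above the bench. The round black hub is 36 mm in diameter, the fixed post below it 40 mm; a steel nut on it reaches 86 mm above the bench.
- left_red: The left dial's marked stud: a round red insulator 34 mm in diameter and 26 mm high, with a brass top 18 mm in diameter and 10 mm high. Fixed. Origin: centre of its underside, on the panel, 20 mm above the bench. The dial's other four studs have the same shape in white.
- lever_right (a joint): Angle of the right dial's black arm about its upright pivot (rad): 0 points along board x, counter-clockwise from above is positive, stops at -1.35 and +1.35. Stiff friction of about 0.15 N m (3 N at 55 mm from the pivot): it stays where it is left, no spring, no detents. Fingertips beside the bar are free down to the stud tops, 56 mm above the bench.
- lever_right_tip (a point): Contact point of the right arm's brass blade, on the arm's centreline 95 mm from the pivot, 57 mm above the bench; x outward along the arm, z up. The arm: a black bar 18 mm wide, from the pivot out to 85 mm, underside 60 mm and top 78 mm above the bench, thin white line on top; then the flat brass blade, 10 mm wide, to 104 mm, passing over the stud tops.
- lever_right_hub (a point): Pivot of the right arm: on its axis at the top of the bar's level, 78 mm above the bench. The round black hub is 36 mm in diameter, the fixed post below it 40 mm; a steel nut on it reaches 86 mm above the bench.
- right_red: The right dial's marked stud: a round red insulator 34 mm in diameter and 26 mm high, with a brass top 18 mm in diameter and 10 mm high. Fixed. Origin: centre of its underside, on the panel, 20 mm above the bench. The dial's other four studs have the same shape in white.
- spare_insulator: A loose white porcelain insulator, 28 mm in diameter and 45 mm high, standing on the panel between the two pivots. Origin: centre of its underside. To be left alone.
- collar: A loose brass collar, 32 mm across and 16 mm high, lying on the far middle of the panel. Origin: centre of its underside. To be left alone.
- screwdriver: A loose screwdriver lying on the bench right of the board, about 200 mm long, pointing away from the robot. To be left alone.
- jar: A loose closed amber jar, 64 mm in diameter and 85 mm high, standing on the bench left of the board. Origin: centre of its underside. To be left alone.

How it is judged:
By the outcome, as a careful person would: the job done as asked, in the order asked, and still so for the second after the job is handed in, with the robot touching nothing.
It also fails if it takes over 48 s, if anything falls off the work surface, if the arm or the gripper's body presses on something with over 40 N, if the wrist force passes 120 N, or if a joint passes its speed limit or range.

ROBOT

A 6-joint arm with a two-finger parallel gripper is mounted at the origin on the work surface. World frame = base frame: x ahead of the robot, y to its left, z up, the work surface at z = 0. Lengths are in mm, angles in rad, forces in N, time in s.
With the tool pointing down it reaches from about 300 to 875 mm from the base axis. Payload 6.4 kg.
Tool frame: the origin (TCP) lies between the finger pads, 19 mm behind the fingertips; this is the grasp point; z points along the fingers, y is the line along which they close (so a half turn about z gives the same grasp; the last joint's range is limited). The gripper opens to 88 mm and grips with 3 to 60 N. Pads are 18 mm wide; open, the fingers measure 123 mm over their backs; the gripper's body (75 mm by 187 mm) begins 45 mm behind the grasp point.
Start: joints at [-1.532, 0.181, 1.607, -0, 1.354, -0.206], TCP at [139.374, -557.868, 257.414] pointing down, gripper open.
Joint ranges: [-2.99, 2.99], [-0.89, 2.07], [0.3, 2.58], [-1.14, 4.28], [0, 2.63], [-3.12, 3.12]. Speed limits (rad/s): [2.57, 2.57, 3.01, 3.14, 3.14, 3.14].

INTERFACE

Orientations are given as a 3x3 rotation matrix whose columns are the frame's x, y, z axes.
In Python, from plant import robot gives the robot as it stands. The module is installed in compiled form; this text tells all that it offers.
- The arm moves only by the tool drive_tool, never from a script. Its argument "rows" is a list of rows, each an object with "translation": the shift along the tool's x, y, z scaled (see below), a list of three; "angular": the turn, a rotation vector about the tool's x, y, z scaled (see below), a list of three; "jaw": the opening, from -1 (shut) to 1 (fully open). A call has 1 to 20 rows; each row is the pose to reach, as a shift and turn from the pose commanded when the call began, along the tool's axes at that moment, turning the shorter way round; what a row does not reach only later rows make up. The controller multiplies each number of a shift by 0.75 m and each number of a turn by 360 degrees. A row lasts 1/8 s, in which the tool goes at most 62.5 mm and 10.7 degrees, less where a joint would pass 70% of its speed; a pose out of reach is approached as far as the arm can. A call with a number of a shift or a turn outside -1 to 1 is refused whole. A call with a gripper value outside its range is refused whole. The fingers move at their own pace and stop on an object; the grip force is fixed at half the most. Time passes only in rows, so rows that repeat a pose let the fingers close. It gives the time, the measured TCP pose, the force, the opening and the grip force at its end, in the units of the state.
- robot.get_state(): the state, without advancing time (a new reading comes with each control period).
- robot.snapshot(name): name is "scene" or "top" or "wrist"; returns the picture (420x560x3 uint8, red, green, blue); there is no depth.
- robot.get_calibration(name): a dict with "intrinsics" (3x3 intrinsics, pixels), "origin" and "attitude" of the camera in the world. Camera axes: x right, y up, looking along -z (the intrinsics and any distortion apply to the point x, -y, -z); pixel columns grow to the right and rows downward; lengths in mm; the calibration is good to about 2 mm. A picture is of the moment at which its call begins: read the wrist's pose just before it. get_calibration takes no time and is no camera call; for the wrist camera it gives the pose at the moment of the call.
- robot.job_done(): hands the job in; it is judged then, once.
The state is a dict: "time_s": time; "qpos": joint angles; "joint_velocities": joint speeds; "joint_torque": joint torques, N m; "eef_pos": TCP position; "orientation": TCP orientation; "wrist_force": force on the tool from outside, world axes, zero at the start; "ft_torque": the same for the moment, N m; "width": finger opening in mm; "grip_force": force on a finger pad.
Only numpy, scipy, OpenCV 4.12 (cv2) and the standard library are available. Lean on these libraries where they do the work, as an engineer would, in place of code of your own. Each camera call takes 0.05 s, during which the arm holds its last target. There are 200 camera calls.

## Working session

There is one attempt and no reset: what is moved stays moved. The work goes in short steps, Python scripts to look and compute and a tool call to move; the robot and the scene stay as the last step left them, time stands still between calls to the robot, and variables do not carry over. Pictures are saved under pics/ and viewed, at most 10 in all, crops included, and the job is handed in when it is done.

Besides the shell and the picture viewer there is one more tool, called as name(argument=value, ...), one argument or row to a line, values as JSON. drive_tool: Moves the arm, as the interface text tells. Shifts and turns lie within -1 to 1; 1 stands for 0.75 m of shift or 360 degrees of turn. Its arguments: {"type":"object","properties":{"rows":{"type":"array"}},"required":["rows"]}

```bash
mkdir -p pics; python3 - <<'E'
from plant import robot
import cv2,numpy as np
s=robot.get_state();print(s['time_s'],s['eef_pos'],np.round(s['orientation'],3).tolist())
for n in['top','scene']:
    im=robot.snapshot(n);cv2.imwrite(f'pics/{n}0.png',im[:,:,::-1]);c=robot.get_calibration(n);print(n,{k:np.round(v,4).tolist() if not isinstance(v,str) else v for k,v in c.items()})
E
```

```text
0.0 [ 139.35052382 -557.34885402  256.53700753] [[0.97, 0.242, -0.0], [0.242, -0.97, 0.002], [0.0, -0.002, -1.0]]
top {'intrinsics': [[509.2979, 0.0, 279.46], [0.0, 509.2979, 212.5245], [0.0, 0.0, 1.0]], 'origin': [397.9977, 24.9439, 1394.7366], 'attitude': [[-0.0232, 0.9876, -0.155], [-0.9997, -0.022, 0.0093], [0.0058, 0.1552, 0.9879]]}
scene {'intrinsics': [[497.3273, 0.0, 273.8024], [0.0, 497.3273, 217.3038], [0.0, 0.0, 1.0]], 'origin': [1429.0292, -204.1741, 868.1932], 'attitude': [[0.2259, -0.6732, 0.7041], [0.974, 0.1447, -0.1741], [0.0153, 0.7252, 0.6884]]}
```

View pics/top0.png

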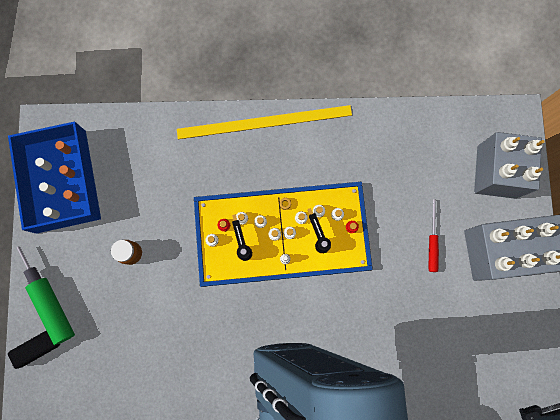

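View pics/scene0.png

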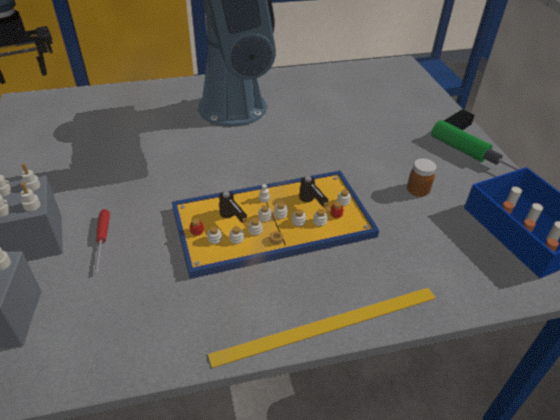

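The top view shows the board centred at about (282,234). The left hub is at (244,253), with its arm pointing to (236,222) and the left red stud at (224,225), the +0.55 position. The right hub is at (323,244), with its arm pointing to (313,213) and the right red stud at (352,227), the -1.1 position. The scene view agrees.

```bash
cat > h.py <<'E'
from plant import robot
import cv2,numpy as np
def ray(c,uv,z):
    K,R,o=[np.array(c[k]) for k in('intrinsics','attitude','origin')]
    uv=np.atleast_2d(uv).astype(float)
    d=np.c_[(uv[:,0]-K[0,2])/K[0,0],-(uv[:,1]-K[1,2])/K[1,1],-np.ones(len(uv))]@R.T
    return (o+d*((z-o[2])/d[:,2])[:,None])[:,:2]
def proj(c,P):
    K,R,o=[np.array(c[k]) for k in('intrinsics','attitude','origin')]
    p=(np.atleast_2d(P)-o)@R
    return np.c_[K[0,2]+K[0,0]*p[:,0]/-p[:,2],K[1,2]+K[1,1]*-p[:,1]/-p[:,2]]
def hsv(im): return cv2.cvtColor(im,cv2.COLOR_RGB2HSV)
def blobs(m,amin):
    n,l,s,c=cv2.connectedComponentsWithStats(m.astype(np.uint8))
    return [(s[i,4],c[i]) for i in range(1,n) if s[i,4]>=amin]
E
python3 - <<'E'
from h import *
im=cv2.imread('pics/top0.png')[:,:,::-1].copy();c=robot.get_calibration('top');h=hsv(im)
w=np.zeros(h.shape[:2],bool);w[170:300,180:385]=1
b=(w&(h[...,0]>100)&(h[...,0]<125)&(h[...,1]>120)).astype(np.uint8)
y=(w&(h[...,0]>20)&(h[...,0]<35)&(h[...,1]>150)).astype(np.uint8)
for m,z in((b,26),(y,20)):
    cn=max(cv2.findContours(m,0,2)[0],key=cv2.contourArea)[:,0]
    r=cv2.minAreaRect(ray(c,cn,z).astype(np.float32));print(r)
red=w&((h[...,0]<6)|(h[...,0]>174))&(h[...,1]>150)
for a,p in blobs(red,15): print('red',a,p,ray(c,p,40))
for n,p in(('LH',(244,253)),('LT',(236,222)),('RH',(323,244)),('RT',(313,213))):print(n,ray(c,p,78))
cw=robot.get_calibration('wrist');s=robot.get_state();R=np.array(s['orientation'])
print('cam in tool',R.T@(cw['origin']-s['eef_pos']),(R.T@cw['attitude']).round(3).tolist(),np.round(cw['intrinsics'],1).tolist())
E
```

```text
((557.0836181640625, 7.2488250732421875), (243.1033935546875, 462.4418640136719), 4.148828506469727)
((557.6638793945312, 7.1490478515625), (220.4366912841797, 440.4185791015625), 4.123494625091553)
red 83 [223.6746988  224.89156627] [[580.32264345 162.48087812]]
red 86 [351.06976744 226.87209302] [[ 567.31016479 -178.9887021 ]]
LH [[500.78584813 106.6048527 ]]
LT [[582.09478182 126.456951  ]]
RH [[519.46534621 -98.41948491]]
RT [[601.36730142 -75.19957793]]
cam in tool [  76.04405544    0.28325894 -127.54584046] [[-0.0, 0.956, 0.294], [1.0, 0.0, 0.0], [-0.0, 0.294, -0.956]] [[368.4, 0.0, 286.3], [0.0, 368.4, 216.0], [0.0, 0.0, 1.0]]
```

drive_tool(
  rows=[
    {"translation":[0.734,-0.592,0.049],"angular":[0,0,0.0274],"jaw":-1},
    {"translation":[0.734,-0.592,0.049],"angular":[0,0,0.0274],"jaw":-1},
    {"translation":[0.734,-0.592,0.049],"angular":[0,0,0.0274],"jaw":-1},
    {"translation":[0.734,-0.592,0.049],"angular":[0,0,0.0274],"jaw":-1},
    {"translation":[0.734,-0.592,0.049],"angular":[0,0,0.0274],"jaw":-1},
    {"translation":[0.734,-0.592,0.049],"angular":[0,0,0.0274],"jaw":-1},
    {"translation":[0.734,-0.592,0.049],"angular":[0,0,0.0274],"jaw":-1},
    {"translation":[0.734,-0.592,0.049],"angular":[0,0,0.0274],"jaw":-1},
    {"translation":[0.734,-0.592,0.049],"angular":[0,0,0.0274],"jaw":-1},
    {"translation":[0.734,-0.592,0.049],"angular":[0,0,0.0274],"jaw":-1},
    {"translation":[0.734,-0.592,0.049],"angular":[0,0,0.0274],"jaw":-1},
    {"translation":[0.734,-0.592,0.049],"angular":[0,0,0.0274],"jaw":-1},
    {"translation":[0.734,-0.592,0.049],"angular":[0,0,0.0274],"jaw":-1},
    {"translation":[0.734,-0.592,0.049],"angular":[0,0,0.0274],"jaw":-1},
    {"translation":[0.734,-0.592,0.049],"angular":[0,0,0.0274],"jaw":-1},
    {"translation":[0.734,-0.592,0.049],"angular":[0,0,0.0274],"jaw":-1},
  ],
)

```text
time_s: 2.1
eef_pos: [565.6, 5.2, 220.9]
orientation: [[0.997, 0.071, 0.0], [0.071, -0.997, -0.0], [0.0, 0.0, -1.0]]
wrist_force: [0.9, 0.0, 0.6]
width: 0.2
grip_force: 0.0
```

```bash
python3 - <<'E'
from h import *
import pickle
s=robot.get_state();print(s['time_s'],s['eef_pos'],np.round(s['orientation'],3).tolist(),s['wrist_force'],s['width'])
c=robot.get_calibration('wrist');im=robot.snapshot('wrist');cv2.imwrite('pics/w1.png',im[:,:,::-1]);pickle.dump((c,s),open('w1.pkl','wb'))
E
```

```text
2.1 [565.56213074   5.21626614 220.92506674] [[0.997, 0.071, 0.0], [0.071, -0.997, -0.0], [0.0, 0.0, -1.0]] [0.93609101 0.0182011  0.64943574] 0.16614669718931735
```

View pics/w1.png

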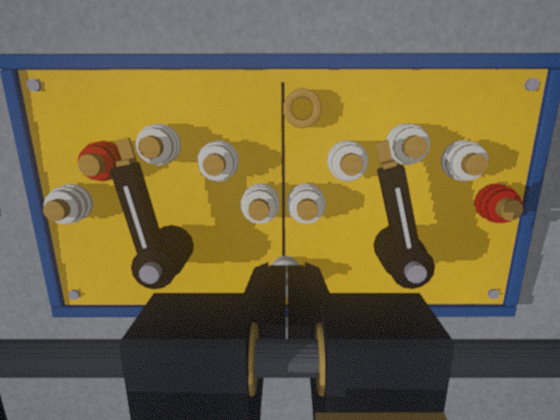

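The wrist view shows the red stud tops at about (90,165) left and (508,208) right, the blade ends at (123,150) and (386,153), and the hub nuts at (150,273) and (415,272). Next I fit the board to the stud tops and get the arm angles from the white lines.

```bash
cat >> h.py <<'E'
A5=np.array([-1.1,-.55,0,.55,1.1])
PIV=np.array([[-45,105],[-45,-105.]])
ST=np.vstack([p+95*np.c_[np.cos(A5),np.sin(A5)] for p in PIV])
RI=[3,5]
def R2(t): return np.array([[np.cos(t),-np.sin(t)],[np.sin(t),np.cos(t)]])
def fit(im,c,cen=(557.4,7.2),yaw=.0723):
    h=hsv(im)
    br=(h[...,0]>8)&(h[...,0]<21)&(h[...,1]>90)&(h[...,2]>70)
    P0=ST@R2(yaw).T+cen; u0=proj(c,np.c_[P0,np.full(10,56)])
    bl=[b for b in blobs(br,60) if b[0]<1200]
    src=[];dst=[];idx=[]
    for i,u in enumerate(u0):
        d=[np.hypot(*(b[1]-u)) for b in bl]
        if d and min(d)<14: src.append(ST[i]);dst.append(ray(c,bl[int(np.argmin(d))][1],56)[0]);idx.append(i)
    src=np.array(src);dst=np.array(dst)
    a=src-src.mean(0);b=dst-dst.mean(0)
    t=np.arctan2((a[:,0]*b[:,1]-a[:,1]*b[:,0]).sum(),(a*b).sum())
    o=dst.mean(0)-R2(t)@src.mean(0)
    res=dst-(src@R2(t).T+o)
    return o,t,idx,res
def lines(im,c,o,t):
    g=hsv(im); w=((g[...,1]<60)&(g[...,2]>110)).astype(np.uint8)
    out=[]
    for k in(0,1):
        p=R2(t)@PIV[k]+o; best=None
        n,l,s,ce=cv2.connectedComponentsWithStats(w)
        for i in range(1,n):
            if s[i,4]<60 or s[i,4]>3000: continue
            yx=np.argwhere(l==i);q=ray(c,yx[:,::-1],78)
            if np.hypot(*(q.mean(0)-p))>75: continue
            (cx,wh,an)=cv2.minAreaRect(q.astype(np.float32))
            if max(wh)<3*min(wh) or max(wh)<25: continue
            m=q.mean(0);v=np.linalg.svd(q-m,full_matrices=0)[2][0]
            if v@(m-p)<0:v=-v
            off=(m-p)[0]*v[1]-(m-p)[1]*v[0]
            best=(np.arctan2(v[1],v[0])-t,np.arctan2(*(m-p)[::-1])-t,m.round(1),wh,off)
        out.append(best)
    return out
E
python3 - <<'E'
from h import *
import pickle
im=cv2.imread('pics/w1.png')[:,:,::-1].copy();c,s=pickle.load(open('w1.pkl','rb'))
o,t,i,r=fit(im,c);print(o,t,i,r.round(1).tolist())
for l in lines(im,c,o,t):print(l)
for k in(0,1):print('pivot',R2(t)@PIV[k]+o,'red',R2(t)@ST[RI[k]]+o)
E
```

```text
[559.00678376   7.9900556 ] 0.07423312760295711 [0, 1, 2, 4, 5, 6, 7, 8, 9] [[0.3, -0.8], [-0.1, -1.3], [-0.1, -2.0], [0.5, -2.7], [1.1, 5.4], [-0.7, 1.3], [-0.8, 0.6], [-0.3, -0.1], [0.2, -0.3]]
(np.float64(0.178255366705124), np.float64(0.18039054020196008), array([549.7, 120.6]), (50.135398864746094, 3.6786587238311768), np.float64(-0.0956082991929712))
(np.float64(0.27244254753104824), np.float64(0.2692485905044033), array([563.6, -85.1]), (50.3310432434082, 3.663119316101074), np.float64(0.14139658665782484))
pivot [506.34339266 109.36346058] red [583.42749237 164.88860417]
pivot [ 521.91803609 -100.05819657] red [ 571.17014746 -181.29383854]
```

drive_tool(
  rows=[
    {"translation":[0.0172,-0.1028,0.06],"angular":[0,0,-0.088],"jaw":-1},
    {"translation":[0.0172,-0.1028,0.06],"angular":[0,0,-0.088],"jaw":-1},
    {"translation":[0.0172,-0.1028,0.1],"angular":[0,0,-0.088],"jaw":-1},
    {"translation":[0.0172,-0.1028,0.1],"angular":[0,0,-0.088],"jaw":-1},
    {"translation":[0.0172,-0.1028,0.1],"angular":[0,0,-0.088],"jaw":-1},
    {"translation":[0.0172,-0.1028,0.15],"angular":[0,0,-0.088],"jaw":-1},
    {"translation":[0.0172,-0.1028,0.182],"angular":[0,0,-0.088],"jaw":-1},
    {"translation":[0.0172,-0.1028,0.182],"angular":[0,0,-0.088],"jaw":-1},
    {"translation":[0.0172,-0.1028,0.182],"angular":[0,0,-0.088],"jaw":-1},
  ],
)

```text
time_s: 3.28
eef_pos: [574.5, 83.8, 86.1]
orientation: [[0.812, 0.584, 0.003], [0.584, -0.812, -0.0], [0.002, 0.002, -1.0]]
wrist_force: [-0.0, -0.2, 0.2]
width: 0.1
grip_force: 0.0
```

drive_tool(
  rows=[
    {"translation":[0.004,-0.0065,0.001],"angular":[0,0,0],"jaw":-1},
    {"translation":[0.008,-0.013,0.001],"angular":[0,0,0],"jaw":-1},
    {"translation":[0.012,-0.0195,0.001],"angular":[0,0,0],"jaw":-1},
    {"translation":[0.016,-0.026,0.001],"angular":[0,0,0],"jaw":-1},
    {"translation":[0.0195,-0.032,0.001],"angular":[0,0,0],"jaw":-1},
    {"translation":[0.023,-0.0385,0.001],"angular":[0,0,0],"jaw":-1},
    {"translation":[0.023,-0.0385,0.001],"angular":[0,0,0],"jaw":-1},
  ],
)

```text
time_s: 4.15
eef_pos: [570.1, 118.3, 83.3]
orientation: [[0.81, 0.586, -0.0], [0.586, -0.81, 0.0], [0.0, -0.0, -1.0]]
wrist_force: [-0.1, -0.5, 0.3]
width: 0.1
grip_force: 0.1
```

```bash
python3 - <<'E'
from h import *
s=robot.get_state();print(s['eef_pos'],s['wrist_force'])
c=robot.get_calibration('wrist');im=robot.snapshot('wrist');cv2.imwrite('pics/w2.png',im[:,:,::-1])
o,t=np.array([559,7.6]),.0742
for l in lines(im,c,o,t):print(l)
ct=robot.get_calibration('top');it=robot.snapshot('top')
for l in lines(it,ct,o,t):print('top',l)
E
```

```text
[570.06478722 118.26258406  83.29592041] [-0.07631736 -0.51909804  0.30756191]
None
None
top None
top None
```

View pics/w2.png

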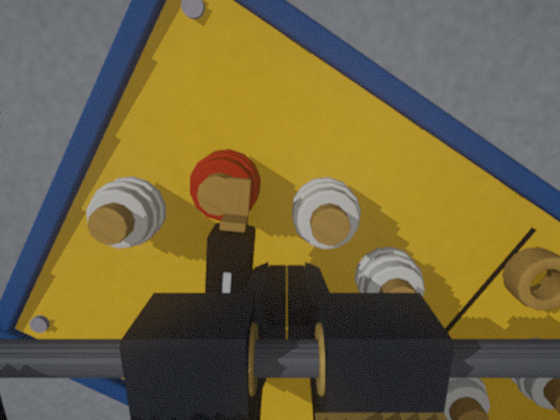

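The left blade overlaps the red stud but is still short. Blade end centre is about (237,180), bar edges about 207 and 255 near row 230, and the brass top centre is around (220,197).

```bash
python3 - <<'E'
from h import *
c=robot.get_calibration('wrist')
im=cv2.imread('pics/w2.png')[:,:,::-1].copy()
o,t=np.array([559,7.6]),.0742
piv=R2(t)@PIV[0]+o
for n,p,z in(('blade end',(237,180),60),('line',(227,282),78),('bar end mid',(231,229),78)):
    q=ray(c,p,z)[0]-piv; print(n,np.hypot(*q),np.arctan2(q[1],q[0])-t)
print('studs proj',proj(c,np.c_[ST[:5]@R2(t).T+o,np.full(5,56)]).round(1).tolist())
tb=lambda a:piv+100*np.array([np.cos(a+t),np.sin(a+t)])
for a in(.45,.5,.55):print(a,proj(c,[[*tb(a),60]]).round(1))
k=(hsv(im)[...,2]<60).astype(int)
for y in(240,255):
    xs=np.where(k[y,190:262])[0]+190;print(y,xs.min(),xs.max())
    q=ray(c,((xs.min()+xs.max())/2,y),78)[0]-piv;print(np.hypot(*q),np.arctan2(q[1],q[0])-t)
E
```

```text
blade end 102.60219920890218 0.4569033206729027
line 64.7612455350547 0.4507334306687523
bar end mid 87.30163437402798 0.4470086621951071
studs proj [[411.8, 388.8], [401.5, 301.3], [330.5, 225.3], [216.7, 194.4], [106.4, 225.0]]
0.45 [[238.3 186.3]]
0.5 [[226.3 185.4]]
0.55 [[214.4 185.1]]
240 208 253
82.80422165042114 0.4460641940446953
255 207 252
76.52063053230827 0.446175051022445
```

drive_tool(
  rows=[
    {"translation":[0,-0.003,0],"angular":[0,0,0],"jaw":-1},
    {"translation":[0,-0.006,0],"angular":[0,0,0],"jaw":-1},
    {"translation":[0,-0.008,0],"angular":[0,0,0],"jaw":-1},
    {"translation":[0,-0.008,0],"angular":[0,0,0],"jaw":-1},
  ],
)

```text
time_s: 4.75
eef_pos: [567.0, 122.6, 83.7]
orientation: [[0.811, 0.586, 0.001], [0.586, -0.811, 0.0], [0.001, 0.0, -1.0]]
wrist_force: [2.2, -0.3, 0.4]
width: 0.2
grip_force: 1.0
```

```bash
cat >> h.py <<'E'
def bar(im,c,o,t,k,rows,x0,x1):
    "arm angle about the pivot from the bar's two edges in picture rows"
    piv=R2(t)@PIV[k]+o; m=hsv(im)[...,2]<60; a=[]
    for y in rows:
        xs=np.where(m[y,x0:x1])[0]+x0
        q=ray(c,((xs.min()+xs.max())/2,y),78)[0]-piv;a.append((xs.min(),xs.max(),round(np.arctan2(q[1],q[0])-t,4)))
    return a
E
python3 - <<'E'
from h import *
s=robot.get_state();print(s['eef_pos'],s['wrist_force'])
c=robot.get_calibration('wrist');im=robot.snapshot('wrist');cv2.imwrite('pics/w3.png',im[:,:,::-1])
print(bar(im,c,np.array([559,7.6]),.0742,0,(240,250,258),185,262))
E
```

```text
[566.98884901 122.61586207  83.69865823] [ 2.21956643 -0.29584194  0.41207623]
[(np.int64(206), np.int64(251), np.float64(0.523)), (np.int64(206), np.int64(252), np.float64(0.5215)), (np.int64(207), np.int64(252), np.float64(0.5196))]
```

View pics/w3.png

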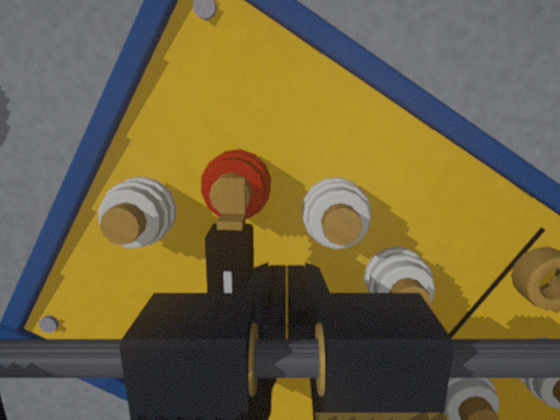

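drive_tool(
  rows=[
    {"translation":[0,-0.001,0],"angular":[0,0,0],"jaw":-1},
    {"translation":[0,-0.0022,0],"angular":[0,0,0],"jaw":-1},
    {"translation":[0,-0.0022,0],"angular":[0,0,0],"jaw":-1},
    {"translation":[0,0.02,0],"angular":[0,0,0],"jaw":-1},
    {"translation":[0,0.02,-0.04],"angular":[0,0,0],"jaw":-1},
    {"translation":[0,0.02,-0.1],"angular":[0,0,0],"jaw":-1},
    {"translation":[-0.092,0.128,-0.183],"angular":[0,0,0.088],"jaw":-1},
    {"translation":[-0.092,0.128,-0.183],"angular":[0,0,0.088],"jaw":-1},
    {"translation":[-0.092,0.128,-0.183],"angular":[0,0,0.088],"jaw":-1},
    {"translation":[-0.092,0.128,-0.183],"angular":[0,0,0.088],"jaw":-1},
    {"translation":[-0.092,0.128,-0.183],"angular":[0,0,0.088],"jaw":-1},
    {"translation":[-0.092,0.128,-0.183],"angular":[0,0,0.088],"jaw":-1},
  ],
)

```text
time_s: 6.3
eef_pos: [566.6, 4.9, 219.9]
orientation: [[0.997, 0.076, -0.002], [0.076, -0.997, 0.0], [-0.002, -0.001, -1.0]]
wrist_force: [0.6, -0.3, -0.8]
width: 0.2
grip_force: 0.0
```

```bash
python3 - <<'E'
from h import *
s=robot.get_state();print(s['eef_pos'],np.round(s['orientation'],3).tolist())
c=robot.get_calibration('wrist');im=robot.snapshot('wrist');cv2.imwrite('pics/w4.png',im[:,:,::-1])
o,t,i,r=fit(im,c);print(o,t,i,r.round(1).tolist())
for l in lines(im,c,np.array([559,7.6]),.0742):print(l)
E
```

```text
[566.56786514   4.90288463 219.87530729] [[0.997, 0.076, -0.002], [0.076, -0.997, 0.0], [-0.002, -0.001, -1.0]]
[559.31057856   7.04859107] 0.071125322694132 [0, 1, 2, 3, 4, 5, 6, 7, 8, 9] [[0.0, -0.0], [-0.7, -0.4], [-0.9, -0.9], [2.3, -9.0], [-0.2, -2.0], [1.5, 6.2], [-0.5, 2.5], [-0.9, 1.8], [-0.5, 1.1], [-0.2, 0.7]]
(np.float64(0.5524868365918062), np.float64(0.5736633543831164), array([542., 136.]), (50.431236267089844, 3.9294981956481934), np.float64(-0.946611064877402))
(np.float64(0.27380230838228803), np.float64(0.27781110127606273), array([563.4, -85.2]), (50.26115036010742, 3.6418981552124023), np.float64(-0.17726865791068924))
```

View pics/w4.png

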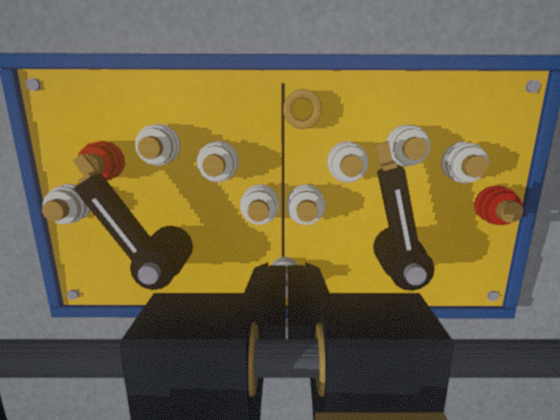

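The left blade now lies across the red stud, with its end near (88,160). The right arm is unchanged. I refit without the red studs, because their brass blobs merge with the red paint and the blade.

```bash
sed -i 's/if d and min(d)<14:/if i not in RI and d and min(d)<14:/' h.py; python3 - <<'E'
from h import *
im=cv2.imread('pics/w4.png')[:,:,::-1].copy();c=robot.get_calibration('wrist')
o,t,i,r=fit(im,c);print(o,t,i,r.round(1).tolist())
for l in lines(im,c,o,t):print(l)
im1=cv2.imread('pics/w1.png')[:,:,::-1].copy();import pickle;c1=pickle.load(open('w1.pkl','rb'))[0]
o,t,i,r=fit(im1,c1);print(o,t,i,r.round(1).tolist())
for l in lines(im1,c1,o,t):print(l)
for k in(0,1):print('pivot',R2(t)@PIV[k]+o)
E
```

```text
[558.96577227   7.35038321] 0.0721017800269058 [0, 1, 2, 4, 6, 7, 8, 9] [[0.5, -0.3], [-0.1, -0.8], [-0.3, -1.2], [0.5, -2.2], [-0.2, 2.0], [-0.5, 1.4], [-0.1, 0.7], [0.2, 0.4]]
(np.float64(0.5542830831814267), np.float64(0.5797621668874362), array([542.1, 136. ]), (50.45246124267578, 3.9305899143218994), np.float64(-1.1413363441792725))
(np.float64(0.27541823893242107), np.float64(0.2799783169843605), array([563.5, -85.3]), (50.282318115234375, 3.644011974334717), np.float64(-0.2031855858827054))
[558.8655159    7.35093504] 0.07272925754895572 [0, 1, 2, 4, 6, 7, 8, 9] [[0.4, -0.2], [-0.1, -0.6], [-0.2, -1.3], [0.3, -2.1], [-0.4, 2.0], [-0.5, 1.3], [-0.1, 0.6], [0.4, 0.3]]
(np.float64(0.17975923675912542), np.float64(0.19402555376959446), array([549.7, 120.6]), (50.135398864746094, 3.6786587238311768), np.float64(-0.6406969062058554))
(np.float64(0.2739464175850496), np.float64(0.2807375540815191), array([563.6, -85.1]), (50.3310432434082, 3.663119316101074), np.float64(-0.30393311860613714))
pivot [506.35463672 108.80342425]
pivot [ 521.6143197  -100.64141831]
```

drive_tool(
  rows=[
    {"translation":[-0.0072,0.0655,0.04],"angular":[0,0,-0.0436],"jaw":-1},
    {"translation":[-0.0072,0.0655,0.08],"angular":[0,0,-0.0436],"jaw":-1},
    {"translation":[-0.0072,0.0655,0.11],"angular":[0,0,-0.0436],"jaw":-1},
    {"translation":[-0.0072,0.0655,0.15],"angular":[0,0,-0.0436],"jaw":-1},
    {"translation":[-0.0072,0.0655,0.181],"angular":[0,0,-0.0436],"jaw":-1},
    {"translation":[-0.0072,0.0655,0.181],"angular":[0,0,-0.0436],"jaw":-1},
    {"translation":[-0.0072,0.0655,0.181],"angular":[0,0,-0.0436],"jaw":-1},
  ],
)

```text
time_s: 7.22
eef_pos: [565.7, -44.9, 85.7]
orientation: [[0.94, 0.341, 0.001], [0.341, -0.94, -0.0], [0.001, 0.0, -1.0]]
wrist_force: [-0.2, 0.8, -0.1]
width: 0.6
grip_force: 0.0
```

```bash
python3 - <<'E'
from h import *
s=robot.get_state();p=np.array(s['eef_pos']);R=np.array(s['orientation']);th0=np.arctan2(R[1,0],R[0,0]);print(s['time_s'],p,th0,s['wrist_force'])
piv=np.array([521.6,-100.8])
for f in list(np.linspace(.1,1,15)):
    a=.348+(-1.027+.09-.348)*f; n=22.8+15.2*max(0,1-f*5)
    q=piv+R2(a)@[60,n]; d=np.r_[q-p[:2],84-p[2]]
    print((R.T@d/750).round(4).tolist(),round(-(a-th0)/2/np.pi,4))
E
```

```text
7.225 [565.70714725 -44.94053849  85.66181834] 0.3475816266530577 [-0.18813363  0.81476405 -0.08756324]
[0.0039, 0.02, 0.0022] 0.0204
[0.0047, 0.0335, 0.0022] 0.0335
[0.0047, 0.044, 0.0022] 0.0467
[0.0049, 0.0511, 0.0022] 0.0598
[0.0045, 0.0581, 0.0022] 0.073
[0.0036, 0.0651, 0.0022] 0.0861
[0.002, 0.072, 0.0023] 0.0993
[-0.0001, 0.0788, 0.0023] 0.1124
[-0.0027, 0.0853, 0.0023] 0.1256
[-0.0059, 0.0917, 0.0023] 0.1387
[-0.0096, 0.0977, 0.0023] 0.1519
[-0.0138, 0.1034, 0.0023] 0.165
[-0.0184, 0.1087, 0.0023] 0.1782
[-0.0235, 0.1137, 0.0023] 0.1913
[-0.0289, 0.1182, 0.0023] 0.2044
```

drive_tool(
  rows=[
    {"translation":[0.004,0.02,0.002],"angular":[0,0,0.0204],"jaw":-1},
    {"translation":[0.0047,0.0335,0.002],"angular":[0,0,0.0335],"jaw":-1},
    {"translation":[0.0047,0.044,0.002],"angular":[0,0,0.0467],"jaw":-1},
    {"translation":[0.0049,0.051,0.002],"angular":[0,0,0.06],"jaw":-1},
    {"translation":[0.0045,0.058,0.002],"angular":[0,0,0.073],"jaw":-1},
    {"translation":[0.0036,0.065,0.002],"angular":[0,0,0.086],"jaw":-1},
    {"translation":[0.002,0.072,0.002],"angular":[0,0,0.099],"jaw":-1},
    {"translation":[0,0.079,0.002],"angular":[0,0,0.1125],"jaw":-1},
    {"translation":[-0.0027,0.0853,0.002],"angular":[0,0,0.1255],"jaw":-1},
    {"translation":[-0.006,0.0917,0.002],"angular":[0,0,0.1385],"jaw":-1},
    {"translation":[-0.0096,0.0977,0.002],"angular":[0,0,0.152],"jaw":-1},
    {"translation":[-0.0138,0.1034,0.002],"angular":[0,0,0.165],"jaw":-1},
    {"translation":[-0.0184,0.1087,0.002],"angular":[0,0,0.178],"jaw":-1},
    {"translation":[-0.0235,0.1137,0.002],"angular":[0,0,0.1915],"jaw":-1},
    {"translation":[-0.029,0.118,0.002],"angular":[0,0,0.2045],"jaw":-1},
    {"translation":[-0.029,0.118,0.002],"angular":[0,0,0.2045],"jaw":-1},
  ],
)

```text
time_s: 9.22
eef_pos: [575.9, -136.2, 85.1]
orientation: [[0.592, -0.806, 0.003], [-0.806, -0.592, -0.001], [0.003, -0.002, -1.0]]
wrist_force: [1.4, -0.5, 0.4]
width: 0.7
grip_force: 0.5
```

```bash
python3 - <<'E'
from h import *
s=robot.get_state();p=np.array(s['eef_pos']);R=np.array(s['orientation']);th0=np.arctan2(R[1,0],R[0,0]);print(s['time_s'],p,th0,s['wrist_force'])
c=robot.get_calibration('wrist');im=robot.snapshot('wrist');cv2.imwrite('pics/w5.png',im[:,:,::-1])
print(proj(c,np.c_[ST[5:6]@R2(.0735).T+[559,7.4],56]))
try: print(bar(im,c,np.array([559,7.4]),.0735,1,(240,250,258),300,400))
except Exception as e: print(e)
piv=np.array([521.6,-100.8]);q=R2(-th0)@(p[:2]-piv);print(q)
E
```

```text
9.225 [ 575.89786747 -136.17838068   85.06915264] -0.9374987631159762 [ 1.42381332 -0.46310659  0.44774936]
[[356.15208998 203.4909843 ]]
[(np.int64(322), np.int64(363), np.float64(-1.0069)), (np.int64(321), np.int64(366), np.float64(-1.0138)), (np.int64(321), np.int64(366), np.float64(-1.0159))]
[60.65162608 22.83130493]
```

View pics/w5.png

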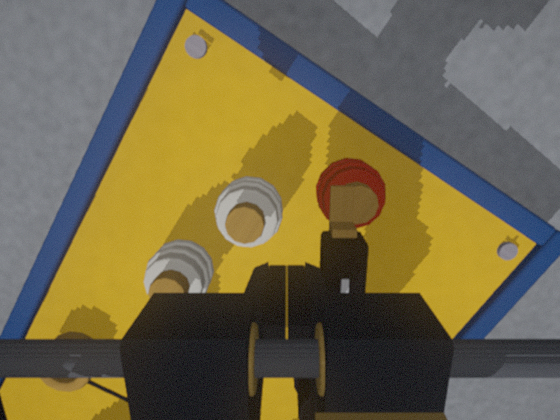

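drive_tool(
  rows=[
    {"translation":[0.001,0.0034,0],"angular":[0,0,0.0067],"jaw":-1},
    {"translation":[0.0022,0.0068,0],"angular":[0,0,0.0133],"jaw":-1},
    {"translation":[0.0022,0.0068,0],"angular":[0,0,0.0133],"jaw":-1},
    {"translation":[0.0022,0.0068,0],"angular":[0,0,0.0133],"jaw":-1},
  ],
)

```text
time_s: 9.78
eef_pos: [572.0, -140.1, 83.8]
orientation: [[0.523, -0.853, 0.001], [-0.853, -0.523, -0.0], [0.001, -0.001, -1.0]]
wrist_force: [3.3, 0.5, 1.3]
width: 0.2
grip_force: 1.5
```

```bash
python3 - <<'E'
from h import *
s=robot.get_state();p=np.array(s['eef_pos']);R=np.array(s['orientation']);th0=np.arctan2(R[1,0],R[0,0]);print(s['time_s'],p,th0,s['wrist_force'])
c=robot.get_calibration('wrist');im=robot.snapshot('wrist');cv2.imwrite('pics/w6.png',im[:,:,::-1])
print(proj(c,np.c_[ST[5:6]@R2(.0735).T+[559,7.4],56]))
print(bar(im,c,np.array([559,7.4]),.0735,1,(245,250,258),300,400))
cv2.imwrite('pics/w6c.png',cv2.resize(im[140:300,240:440,::-1],None,fx=3,fy=3,interpolation=cv2.INTER_CUBIC))
E
```

```text
9.775 [ 572.03150438 -140.14706216   83.79611028] -1.0210116750062543 [3.30846524 0.45686437 1.27175941]
[[337.76955331 201.75858991]]
[(np.int64(322), np.int64(367), np.float64(-1.1026)), (np.int64(322), np.int64(368), np.float64(-1.1064)), (np.int64(322), np.int64(367), np.float64(-1.1064))]
```

View pics/w6c.png

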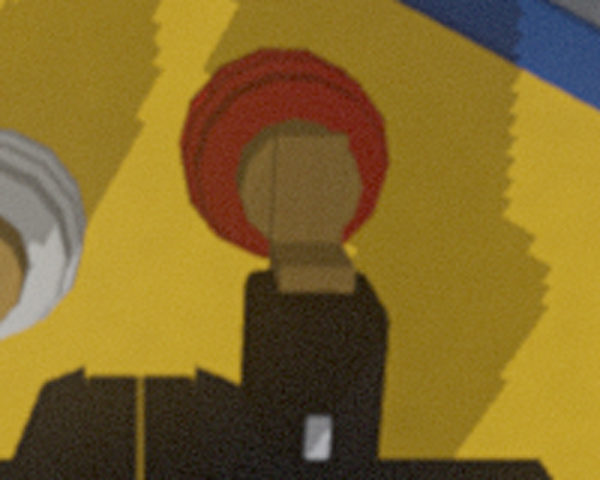

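The crop shows the right blade across the red stud's brass top: blade centre is about 312 and stud centre about 300 in crop columns. It may be up to 1 mm past centre. I'll back off and look from straight over the arm, so parallax drops out.

drive_tool(
  rows=[
    {"translation":[0,-0.02,0],"angular":[0,0,0],"jaw":-1},
    {"translation":[0,-0.02,-0.01],"angular":[0,0,0],"jaw":-1},
    {"translation":[0,-0.02,-0.06],"angular":[0,0,0],"jaw":-1},
    {"translation":[0,0.03,-0.06],"angular":[0,0,0],"jaw":-1},
    {"translation":[0,0.03,-0.06],"angular":[0,0,0],"jaw":-1},
    {"translation":[0,0.03,-0.06],"angular":[0,0,0],"jaw":-1},
  ],
)

```text
time_s: 10.58
eef_pos: [552.5, -151.6, 128.4]
orientation: [[0.521, -0.853, -0.0], [-0.853, -0.521, 0.0], [-0.0, 0.0, -1.0]]
wrist_force: [-0.5, 0.2, 0.1]
width: 0.6
grip_force: 0.0
```

```bash
cat > chk.py <<'E'
from h import *
import sys
k=int(sys.argv[1]);n=sys.argv[2]
s=robot.get_state();p=np.array(s['eef_pos']);print(s['time_s'],p)
c=robot.get_calibration('wrist');im=robot.snapshot('wrist');cv2.imwrite(f'pics/{n}.png',im[:,:,::-1])
h=hsv(im);red=((h[...,0]<6)|(h[...,0]>174))&(h[...,1]>150)
cn=max(cv2.findContours(red.astype(np.uint8),0,2)[0],key=cv2.contourArea)
cc,rr=cv2.minEnclosingCircle(cn);print('red circle',cc,rr)
u=proj(c,np.c_[(ST[RI[k]]@R2(.0735).T+[559,7.4])[None],56])[0];print('stud proj',u)
x,y=map(int,cc);y0=max(y-60,0);cv2.imwrite(f'pics/{n}c.png',cv2.resize(im[y0:y0+150,x-80:x+80,::-1],None,fx=4,fy=4,interpolation=cv2.INTER_CUBIC));print('crop origin',x-80,y0)
E
python3 chk.py 1 w7
```

```text
10.575 [ 552.51488081 -151.59822273  128.37686735]
red circle (281.78570556640625, 175.35714721679688) 22.957252502441406
stud proj [285.81600634 180.11252235]
crop origin 201 115
```

View pics/w7c.png

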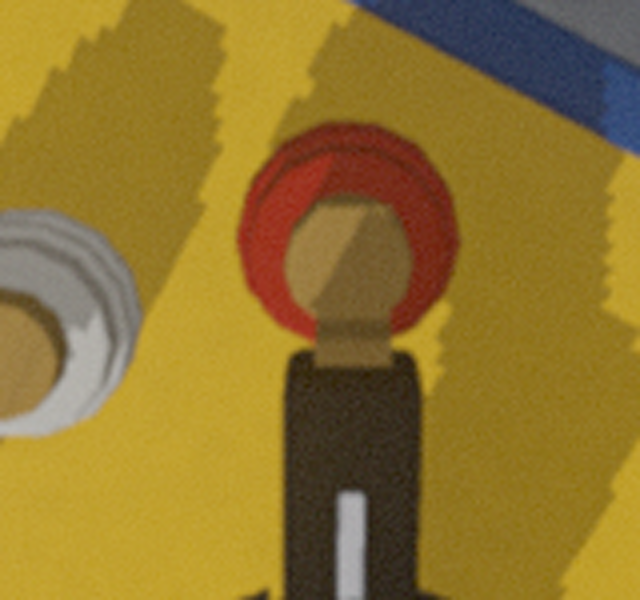

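The right blade and bar are centred at crop column 352–353 and the stud at 349, at about 7 px/mm. That is roughly 0.5 mm off, so it stays. Now the same check on the left.

drive_tool(
  rows=[
    {"translation":[0,0,-0.06],"angular":[0,0,-0.02],"jaw":-1},
    {"translation":[-0.334,-0.208,-0.1],"angular":[0,0,-0.262],"jaw":-1},
    {"translation":[-0.334,-0.208,-0.1],"angular":[0,0,-0.262],"jaw":-1},
    {"translation":[-0.334,-0.208,-0.1],"angular":[0,0,-0.262],"jaw":-1},
    {"translation":[-0.334,-0.208,-0.1],"angular":[0,0,-0.262],"jaw":-1},
    {"translation":[-0.334,-0.208,-0.1],"angular":[0,0,-0.262],"jaw":-1},
    {"translation":[-0.334,-0.208,-0.1],"angular":[0,0,-0.262],"jaw":-1},
    {"translation":[-0.334,-0.208,-0.1],"angular":[0,0,-0.262],"jaw":-1},
    {"translation":[-0.334,-0.208,-0.1],"angular":[0,0,-0.262],"jaw":-1},
    {"translation":[-0.334,-0.208,-0.1],"angular":[0,0,-0.262],"jaw":-1},
    {"translation":[-0.334,-0.208,-0.1],"angular":[0,0,-0.262],"jaw":-1},
    {"translation":[-0.334,-0.208,-0.05],"angular":[0,0,-0.262],"jaw":-1},
    {"translation":[-0.334,-0.208,0],"angular":[0,0,-0.262],"jaw":-1},
    {"translation":[-0.334,-0.208,0],"angular":[0,0,-0.262],"jaw":-1},
    {"translation":[-0.334,-0.208,0],"angular":[0,0,-0.262],"jaw":-1},
  ],
)

```text
time_s: 12.5
eef_pos: [555.6, 143.3, 129.6]
orientation: [[0.812, 0.584, 0.001], [0.584, -0.812, 0.0], [0.001, 0.001, -1.0]]
wrist_force: [-0.2, 0.5, 0.8]
width: 0.1
grip_force: 0.0
```

```bash
python3 chk.py 0 w8
```

```text
12.5 [555.61939    143.34146104 129.63207274]
red circle (268.0, 179.5) 17.9514217376709
stud proj [284.50501509 180.07900127]
crop origin 188 119
```

View pics/w8c.png

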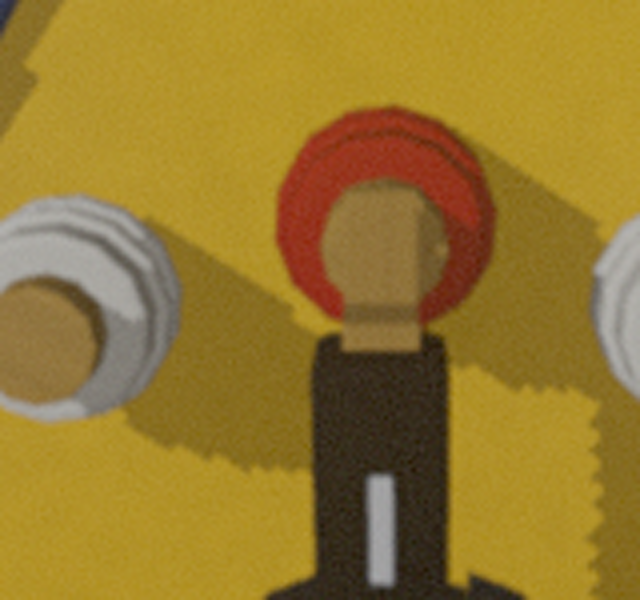

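The left blade is centred at column 381.5 and the stud at 385, about 0.5 mm off. I'll rise clear and hand in.

drive_tool(
  rows=[
    {"translation":[0,0,-0.08],"angular":[0,0,0],"jaw":-1},
    {"translation":[0,0,-0.16],"angular":[0,0,0],"jaw":-1},
    {"translation":[0,0,-0.16],"angular":[0,0,0],"jaw":-1},
    {"translation":[0,0,-0.16],"angular":[0,0,0],"jaw":-1},
    {"translation":[0,0,-0.16],"angular":[0,0,0],"jaw":-1},
  ],
)

```text
time_s: 13.18
eef_pos: [553.9, 143.2, 247.1]
orientation: [[0.811, 0.584, -0.002], [0.584, -0.811, -0.0], [-0.002, -0.001, -1.0]]
wrist_force: [-0.2, 0.1, -0.4]
width: 0.6
grip_force: 0.0
```

```bash
python3 -c "
from plant import robot
print(robot.get_state()['eef_pos']);print(robot.job_done())"
```

```text
[553.94247832 143.24984915 247.10907272]
the job is handed in; nothing more can be done
None
```

Both arms were pushed so their blades stand over the red studs, each about 0.5 mm from centre in the last close-up; the gripper finished clear, and the job was handed in at about 13 s.

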